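# Pulse the office coffee grinder with its bayonet lid

### The job

Fit the grinder's bayonet lid (the one with the straight bar grip and two side lugs) down into the mouth of the coffee grinder on the desk until it is fully seated, then twist it clockwise against the spring to the round dot on the rim, half-way to the double mark where it would lock, and hold it there without ever letting it reach the lock. Finish while still gripping the lid at the half-way mark (let go and the spring turns it back), and leave the other things on the desk where they are.

Things in the scene. Friction and masses are not known exactly. Their poses are not given: they have to be found in the camera images.
- lid: the grinder's lid, about 0.2 kg, standing upright on its plug: plug 60 mm across, 22 mm high, chamfered foot; above it a grey disc 91 mm across, 22 to 30 mm above the underside; on top a straight bar grip. Origin: centre of the plug's underside; z up, x along the bar and lugs, y across. A half turn about z makes no difference
- bar (a point): centre of the lid's black bar grip, 48 mm above the lid's underside: bar 64 mm long (lid x), 16 mm wide (y), from 30 to 66 mm above the underside; two white lines on the disc continue the bar; axes as lid
- lug (a point): one of the lid's two steel lugs, on its +x side (the other is opposite, at -x): 10 mm wide, 7 mm high, 6 to 13 mm above the lid's underside, sticking out of the plug to 37 mm from the axis, straight below the bar's ends
- grinder: coffee grinder, fixed, upright: aluminium cylinder 110 mm across with a black rim, 165 mm high, open at the top. Origin: centre of its underside; z up; x runs through the rim's two lug slots (+x and -x). White marks on both sides of the rim: a line at the slot (insert here), a round dot 40 degrees clockwise from it seen from above, a double line 80 degrees clockwise (lock)
- mouth (a point): centre of the grinder's mouth at the rim's top, 165 mm above the desk; axes as grinder. Opening 64 mm across; slots 16 mm wide, reaching 40 mm from the axis; rim 6 mm thick; 27 mm free depth. Seated, the lid's disc lies on the rim and the lid's underside is 22 mm below this point; once turned, the lugs are caught under the rim
- dot (a point): one of the two round half-way dots on the rim, 51 mm from the axis (the other is opposite): the bar and its white lines point at the dots when the lid is half-way
- collar (a joint): sprung ring under the rim; the lugs drop into its 14 mm wide pockets (3 degrees of play each way) and turn it along. Rad: 0 at rest, in line with the slots; grows as the lid turns clockwise seen from above; the dot is 0.70; locks from 1.2 (stop at 1.4). The spring pushes back with about 0.06 N m at 0, 0.10 N m at 0.7; left alone it returns to about 0
- jar_lid: bystander: plain round grey lid of a storage jar, 84 mm across, 30 mm high, with a small ROUND knob (26 mm) and no lugs; origin at centre of underside
- note_block: bystander: square block of white note paper 76 x 76 x 35 mm; origin at centre of underside
- canister: bystander: brown glass coffee jar with a black cap, 90 mm across, 140 mm high; origin at centre of underside
- cup: bystander: white mug 80 mm across, 75 mm high, handle to one side; origin at centre of underside
- mouse: bystander: black computer mouse about 80 x 62 mm, 32 mm high; origin on its underside
- phone: bystander: black phone 150 x 72 x 9 mm lying flat; origin at centre of underside
- stapler: bystander: black stapler 130 x 34 mm, 46 mm high; origin at centre of underside
- pen_cup: bystander: dark metal pen cup 72 mm across, with pens up to 140 mm high; origin at centre of underside
There are look-alikes about, which are no part of the job. Leave any green look-alike of the grinder alone.

How it is judged:
On the way, in this order (a step that is already met when the one before it is completed fails the run):
1. the lid is fully seated in the grinder's mouth, not yet turned (z of lid in the frame of mouth between -0.026 and -0.0195 m and horizontal distance between lid and mouth below 0.004 m and angle between lid's own z axis and vertical below 0.07 rad and value of joint collar below 0.25 rad), for 0.1 s.
2. the seated lid is turned clockwise to about half-way (z of lid in the frame of mouth between -0.026 and -0.0195 m and horizontal distance between lid and mouth below 0.004 m and angle between lid's own z axis and vertical below 0.07 rad and value of joint collar between 0.5 and 0.9 rad), for 0.3 s.
At the end, for the whole second after the job is handed in: The lid is seated (underside 19.5 to 26 mm below the rim's top, within 4 mm of the mouth's axis, upright within 4 degrees), the collar stands at 0.5 to 0.9 rad with the lid turned 24 to 56 degrees from the slots, nearly still, and the gripper's fingers still hold the lid (more than 1 N) (all of step 2 and angle between the x axis of lid and the x axis of grinder, either way round between 0.42 and 0.98 rad and contact force between the fingers and lid above 1 N and velocity of joint collar between -0.15 and 0.15 rad/s); the arm keeps its last pose, push and grip.
It fails at once if the lid was turned on to its lock (collar past 1.2 rad) (value of joint collar above 1.2 rad).
It fails at once if a bystander was disturbed (moved more than 30 mm or tipped over) (distance of any of jar_lid, note_block, canister, cup, mouse, phone, stapler, pen_cup from where it was at the start of the episode above 0.03 m or angle between any of jar_lid, note_block, canister, cup, mouse, phone, stapler, pen_cup's own z axis and vertical above 0.6 rad).
It also fails if it takes over 42 s, if anything falls off the work surface, if the arm or the gripper's body presses on something with over 40 N, if the wrist force passes 120 N, or if a joint passes its speed limit or range.

### The arm

A 6-joint arm with a two-finger parallel gripper is mounted at the origin on the work surface. World frame = base frame: x ahead of the robot, y to its left, z up, the work surface at z = 0. Lengths are in m, angles in rad, forces in N, time in s.
With the tool pointing down it reaches from about 0.4 to 0.825 m from the base axis. Payload 7 kg.
Tool frame: the origin (TCP) lies at the centre of the arm's flange, where the gripper is bolted on; the fingertips stand 178 mm ahead of it and the grasp point (between the pads) lies 159 mm ahead of it; x points along the fingers, y is the direction in which the jaws open and shut, and the axes are right-handed (so a half turn about x gives the same grasp; the last joint's range is limited). The gripper opens to 88 mm and grips with 3 to 60 N. Pads are 19 mm wide; open, the fingers measure 130 mm over their backs; the gripper's body (78 mm by 193 mm) begins 47 mm behind the grasp point.
Start: joints at [-1.001, 0.359, 0.012, 0, -1.224, -0.288], TCP at [0.188, -0.648, 0.405] pointing down, gripper open.
Joint ranges: [-3.07, 3.07], [-1.43, 2.12], [-1.02, 1.25], [-3.03, 1.67], [-3.05, -0], [-3.03, 3.03]. Speed limits (rad/s): [2.39, 2.39, 3.01, 3.14, 3.14, 3.14].

### API

Orientations are given as [roll, pitch, yaw] about the fixed x, y, z axes, in that order (R = Rz(yaw) Ry(pitch) Rx(roll)).
In Python, from station import status, viewer, arm gives the robot as it stands. The module is installed in compiled form; this text tells all that it offers.
- The arm moves only by the tool apply_moves, never from a script. Its argument "commands" is a list of rows, each an object of numbers: "dx", "dy", "dz": the shift along the world's x, y, z in mm; "spin": the turn about the world's z in degrees; "hand": the closure, from 0 (fully open) to 1 (shut). A call has exactly 5 rows; each row shifts and turns the commanded pose from where the row before left it; what a row does not reach is not made up. A row lasts 1/8 s, in which the tool goes at most 62.5 mm and 10.7 degrees, less where a joint would pass 70% of its speed; a pose out of reach is approached as far as the arm can. A call is refused whole if a number of a shift passes 62.5 or a number of a turn 10.7, either way. A call with a gripper value outside its range is refused whole. The fingers move at their own pace and stop on an object; "grip_force" is the grip in N (left out, the last holds). Time passes only in rows, so rows that do not move let the fingers close, or fill a call up. It gives the time, the measured TCP pose, the force and the opening at its end, in the units of the state.
- status.get_state(): the state, without advancing time (a new reading comes with each control period).
- viewer.grab_frame(name): name is "scene" or "top" or "wrist"; returns the picture (384x512x3 uint8, red, green, blue); there is no depth.
- viewer.camera_info(name): a dict with "fx", "fy", "cx", "cy" (pixels), "eye" and "attitude" of the camera in the world; the wrist camera has in their place "T_tool_cam" (4x4, takes a point from camera to tool coordinates, whose origin is the TCP and whose axes are the tool frame's). Camera axes: x right, y up, looking along -z (the intrinsics and any distortion apply to the point x, -y, -z); pixel columns grow to the right and rows downward; lengths in m; the calibration is good to about 2 mm. A picture is of the moment at which its call begins: read the wrist's pose just before it. camera_info takes no time and is no camera call.
- arm.job_done(): hands the job in, once; it reports no verdict.
The state is a dict: "t": time; "q": joint angles; "qd": joint speeds; "joint_efforts": joint torques, N m; "eef_pos": TCP position; "ee_rot": TCP orientation; "force": force on the tool from outside, world axes, zero at the start; "moment": the same for the moment, N m; "width": finger opening in m.
Only numpy, scipy, OpenCV 4.12 (cv2) and the standard library are available. Lean on these libraries where they do the work, as an engineer would, in place of code of your own. Each camera call takes 0.05 s, during which the arm holds its last target.

## Working session

There is one attempt and no reset: what is moved stays moved. The work goes in short steps, Python scripts to look and compute and a tool call to move; the robot and the scene stay as the last step left them, time stands still between calls to the robot, and variables do not carry over. Pictures are saved under pics/ and viewed, and the job is handed in when it is done.

Besides the shell and the picture viewer there is one more tool, called after "Call:" as name(argument=value, ...), one argument or row to a line, values as JSON. apply_moves: Moves the arm, as the interface text tells. Its arguments: {"type":"object","properties":{"commands":{"type":"array","items":{"type":"object","properties":{"dx":{"type":"number"},"dy":{"type":"number"},"dz":{"type":"number"},"spin":{"type":"number"},"hand":{"type":"number"}}}},"grip_force":{"type":"number"}},"required":["commands"]}

```bash
mkdir -p pics
python3 - <<'E'
from station import status, viewer, arm
import cv2
print(status.get_state())
for n in ["scene","top","wrist"]:
    print(n,viewer.camera_info(n))
    im=viewer.grab_frame(n); cv2.imwrite(f"pics/{n}0.png",im[:,:,::-1])
E
```

```text
{'t': 0.0, 'q': array([-1.00092143e+00,  3.59359082e-01,  1.10663458e-02, -3.79512362e-04,
       -1.22408969e+00, -2.88119696e-01]), 'qd': array([ 0.00086293,  0.00023251, -0.00013787,  0.0001448 , -0.0026072 ,
       -0.00063186]), 'joint_efforts': array([ 4.58949144e-04, -5.82722461e+01,  2.93038148e+01,  6.99711040e+00,
        6.67886066e-03, -1.31242296e-04]), 'eef_pos': array([ 0.18763854, -0.64818728,  0.4037384 ]), 'ee_rot': array([1.63769269, 1.56917059, 1.91931865]), 'force': array([-0.33180785,  0.09752987,  0.70863958]), 'moment': array([-0.03733894, -0.00747983,  0.0221748 ]), 'width': 0.08762373535499644}
scene {'fx': 364.52704147150774, 'fy': 364.52704147150774, 'cx': 255.31954602579893, 'cy': 190.00126785569088, 'eye': array([1.09894497, 0.72583293, 0.92654236]), 'attitude': array([ 0.78008859, -0.00979395,  2.45862301])}
top {'fx': 368.9308515093064, 'fy': 368.9308515093064, 'cx': 253.64699806048762, 'cy': 191.14631280895378, 'eye': array([0.42010347, 0.11358727, 1.42005703]), 'attitude': array([ 0.14307516,  0.00358296, -1.57430926])}
wrist {'fx': 299.7038043611055, 'fy': 299.7038043611055, 'cx': 259.7456835220769, 'cy': 190.33026873501694, 'T_tool_cam': array([[-1.40886954e-03,  2.80929451e-01, -9.59727388e-01,
         1.99622438e-02],
       [ 9.99998915e-01,  8.07802170e-04, -1.23152950e-03,
         1.53394014e-04],
       [ 4.29296961e-04, -9.59728082e-01, -2.80930284e-01,
        -7.48491263e-02],
       [ 0.00000000e+00,  0.00000000e+00,  0.00000000e+00,
         1.00000000e+00]])}
```

View pics/scene0.png

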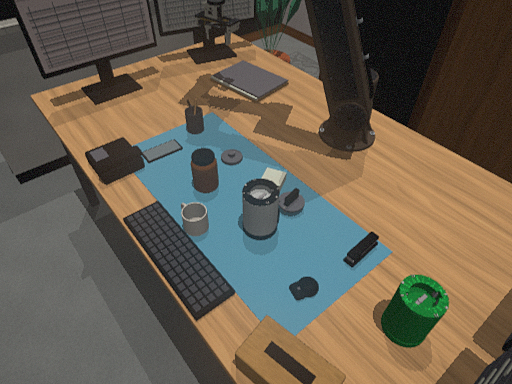

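View pics/top0.png

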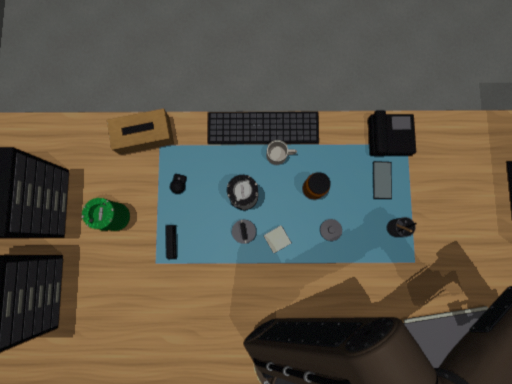

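View pics/wrist0.png

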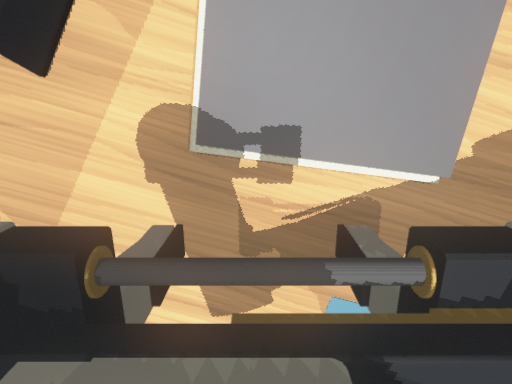

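Top view: the grinder is at about (242,190), the lid with its bar at (243,231), the note block at (277,238), and the green look-alike at (105,214). Next I'll enlarge these and set up the projection code.

```bash
cat > h.py <<'E'
import numpy as np, cv2
from scipy.spatial.transform import Rotation as R
from station import status, viewer
def cam(name,state=None):
    i=viewer.camera_info(name)
    K=np.array([[i['fx'],0,i['cx']],[0,i['fy'],i['cy']],[0,0,1]])
    if name=='wrist':
        T=np.eye(4);T[:3,:3]=R.from_euler('xyz',state['ee_rot']).as_matrix();T[:3,3]=state['eef_pos']
        T=T@i['T_tool_cam']
    else:
        T=np.eye(4);T[:3,:3]=R.from_euler('xyz',i['attitude']).as_matrix();T[:3,3]=i['eye']
    return K,T
def proj(c,P):
    K,T=c;p=(np.atleast_2d(P)-T[:3,3])@T[:3,:3]
    p=p*[1,-1,-1]; u=p@K.T; return u[:,:2]/u[:,2:]
def back(c,uv,z):
    K,T=c;uv=np.atleast_2d(uv).astype(float)
    d=np.c_[uv,np.ones(len(uv))]@np.linalg.inv(K).T*[1,-1,-1]
    d=d@T[:3,:3].T
    s=(z-T[2,3])/d[:,2]; return T[:3,3]+d*s[:,None]
def crop(im,x0,y0,w,h,s,fn):
    c=cv2.resize(im[y0:y0+h,x0:x0+w],None,fx=s,fy=s,interpolation=cv2.INTER_CUBIC)
    cv2.imwrite(fn,c)
E
python3 - <<'E'
from h import *
im=cv2.imread('pics/top0.png'); crop(im,200,155,100,100,6,'pics/topc.png')
im=cv2.imread('pics/scene0.png'); crop(im,225,160,100,90,7,'pics/scc.png')
c=cam('top')
print(back(c,[[242,190]],.165),back(c,[[243,231]],.03),back(c,[[158,145],[413,145],[413,263],[158,263]],0))
E
```

```text
[[0.60506636 0.1574883  0.165     ]] [[0.46958897 0.15830767 0.03      ]] [[ 0.81103402  0.4964537   0.        ]
 [ 0.80649762 -0.51276205  0.        ]
 [ 0.34807797 -0.48295501  0.        ]
 [ 0.35129416  0.48106004  0.        ]]
```

View pics/topc.png

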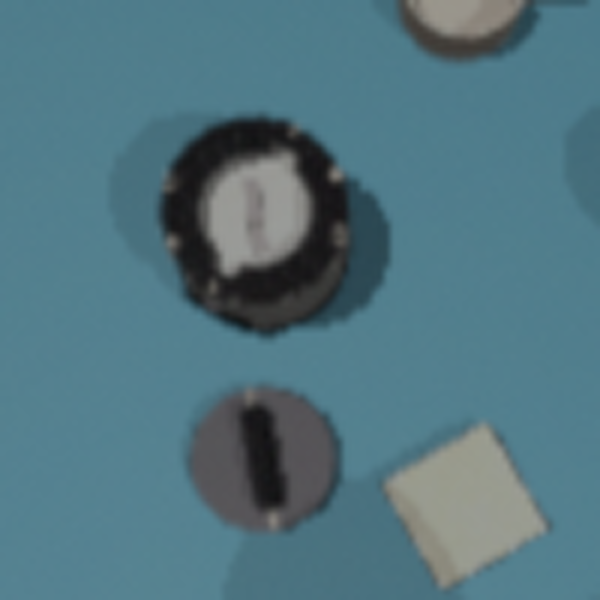

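View pics/scc.png

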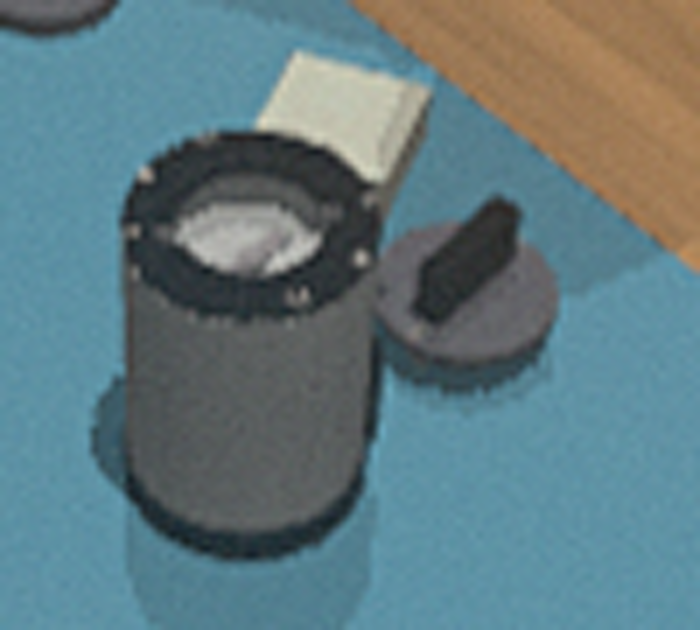

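Run:
```python
from h import *
c=cam('top')
f=lambda pts:(np.array(pts,float)+.5)/6-.5+[200,155]
def show(n,p,z):
    b=back(c,f(p),z)[:,:2]; print(n,b.round(4).tolist()); return b
b=show('rimcen',[[254,209]],.165)
e=show('rim L,R,T',[[161,209],[348,209],[254,117]],.165)
b=show('slots',[[289,155],[228,273]],.165); d=b[0]-b[1]; print(np.degrees(np.arctan2(d[1],d[0])),b.mean(0),np.hypot(*d))
b=show('marks: insert(292,130),(213,289); dot(336,174),(171,242); lock(342,236),(170,184)',[[292,130],[213,289],[336,174],[171,242],[342,236],[170,184]],.165)
print(b.mean(0)); 
for i in (0,2,4):
    d=b[i]-b[i+1]; print(np.degrees(np.arctan2(d[1],d[0])),np.hypot(*d))
b=show('disc',[[264,459],[188,459],[340,459],[264,386],[264,531]],.028)
b=show('lines',[[250,397],[273,521]],.03); d=b[0]-b[1]; print(np.degrees(np.arctan2(d[1],d[0])),b.mean(0))
b=show('bar',[[256,406],[273,507]],.066); d=b[0]-b[1]; print(np.degrees(np.arctan2(d[1],d[0])),b.mean(0))
# scene check
c=cam('scene')
g=lambda pts:(np.array(pts,float)+.5)/7-.5+[225,160]
print('scene rim',back(c,g([[251,226],[122,226],[380,226]]),.165), 'marks', back(c,g([[145,174],[362,258],[205,140],[298,296],[133,230],[370,197]]),.165))
print('disc',back(c,g([[467,292]]),.03),'bar ends top',back(c,g([[424,287],[505,205]]),.066))
s=status.get_state(); Rm=R.from_euler('xyz',s['ee_rot']).as_matrix(); print(Rm.round(3))
```

```text
rimcen [[0.6071, 0.1578]]
rim L,R,T [[0.6073, 0.2111], [0.6069, 0.1039], [0.6607, 0.1578]]
slots [[0.6384, 0.1377], [0.5702, 0.1726]]
-27.106213621611438 [0.60431748 0.1551286 ] 0.07662436492155499
marks: insert(292,130),(213,289); dot(336,174),(171,242); lock(342,236),(170,184) [[0.653, 0.1359], [0.5611, 0.1811], [0.6272, 0.1107], [0.5882, 0.2053], [0.5913, 0.1074], [0.6218, 0.206]]
[0.60710034 0.15773577]
-26.168231095314063 0.10247407056800807
-67.57039307772183 0.10230840996915172
-107.20059873480737 0.10325516947974901
disc [[0.4693, 0.1562], [0.4695, 0.2037], [0.4692, 0.1086], [0.515, 0.1562], [0.4247, 0.1562]]
lines [[0.508, 0.1649], [0.4309, 0.1505]]
10.585336877386013 [0.46942985 0.15771141]
bar [[0.5002, 0.1599], [0.439, 0.1495]]
9.615919044286832 [0.4696091  0.15473207]
scene rim [[0.61073998 0.16126438 0.165     ]
 [0.65285855 0.12766358 0.165     ]
 [0.56856297 0.1949118  0.165     ]] marks [[0.62624765 0.10921651 0.165     ]
 [0.5867112  0.20409586 0.165     ]
 [0.59305646 0.10884097 0.165     ]
 [0.62125514 0.20388005 0.165     ]
 [0.65070117 0.13237069 0.165     ]
 [0.5604296  0.1794448  0.165     ]]
disc [[0.47142362 0.16003179 0.03      ]] bar ends top [[0.50999758 0.16803694 0.066     ]
 [0.44364962 0.15261583 0.066     ]]
[[-0.    -0.278  0.961]
 [ 0.001  0.961  0.278]
 [-1.     0.001 -0.   ]]
```

Call:
apply_moves(
  commands=[
    {"dx": 26,"dy": 40,"spin": 8.5},
    {"dx": 26,"dy": 40,"spin": 8.5},
    {"dx": 26,"dy": 40,"spin": 8.5},
    {"dx": 26,"dy": 40,"spin": 8.5},
    {"dx": 26,"dy": 40,"spin": 8.5},
  ],
  grip_force=30,
)

```text
invalid input at $.commands[0]: expected keys dx, dy, dz, spin, hand
```

Call:
apply_moves(
  commands=[
    {"dx": 26,"dy": 40,"spin": 8.5},
    {"dx": 26,"dy": 40,"spin": 8.5},
    {"dx": 26,"dy": 40,"spin": 8.5},
    {"dx": 26,"dy": 40,"spin": 8.5},
    {"dx": 26,"dy": 40,"spin": 8.5},
  ],
)

```text
invalid input at $.commands[0]: expected keys dx, dy, dz, spin, hand
```

Call:
apply_moves(
  commands=[
    {"dx": 0,"dy": 40,"spin": 9},
    {"dx": 0,"dy": 40,"spin": 9},
    {"dx": 0,"dy": 40,"spin": 9},
    {"dx": 0,"dy": 40,"spin": 9},
    {"dx": 0,"dy": 40,"spin": 9},
  ],
)

```text
invalid input at $.commands[0]: expected keys dx, dy, dz, spin, hand
```

Call:
apply_moves(
  commands=[
    {"dx": 0,"dy": 40,"spin": 9,"hand": 0.4},
    {"dx": 0,"dy": 40,"spin": 9,"hand": 0.4},
    {"dx": 0,"dy": 40,"spin": 9,"hand": 0.4},
    {"dx": 0,"dy": 40,"spin": 9,"hand": 0.4},
    {"dx": 0,"dy": 40,"spin": 9,"hand": 0.4},
  ],
)

```text
invalid input at $.commands[0]: expected keys dx, dy, dz, spin, hand
```

Call:
apply_moves(
  commands=[
    {"dx": 26,"dy": 40,"dz": 0,"spin": 8.5,"hand": 0},
    {"dx": 26,"dy": 40,"dz": 0,"spin": 8.5,"hand": 0},
    {"dx": 26,"dy": 40,"dz": 0,"spin": 8.5,"hand": 0},
    {"dx": 26,"dy": 40,"dz": 0,"spin": 8.5,"hand": 0},
    {"dx": 26,"dy": 40,"dz": 0,"spin": 8.5,"hand": 0},
  ],
  grip_force=30,
)

```text
t: 0.78
eef_pos: [0.3183, -0.447, 0.4045]
ee_rot: [1.069, 1.571, 2.098]
force: [1.0, 0.5, 0.7]
width: 0.0874
```

Call:
apply_moves(
  commands=[
    {"dx": 26,"dy": 40,"dz": 0,"spin": 8.5,"hand": 0},
    {"dx": 26,"dy": 40,"dz": 0,"spin": 8.5,"hand": 0},
    {"dx": 26,"dy": 40,"dz": 0,"spin": 8.5,"hand": 0},
    {"dx": 26,"dy": 40,"dz": 0,"spin": 8.5,"hand": 0},
    {"dx": 26,"dy": 40,"dz": 0,"spin": 8.5,"hand": 0},
  ],
)

```text
t: 1.4
eef_pos: [0.4482, -0.2469, 0.4047]
ee_rot: [-1.242, 1.571, 0.528]
force: [1.1, -0.6, -0.6]
width: 0.0878
```

Call:
apply_moves(
  commands=[
    {"dx": 0,"dy": 40,"dz": 0,"spin": 9,"hand": 0},
    {"dx": 0,"dy": 40,"dz": 0,"spin": 9,"hand": 0},
    {"dx": 0,"dy": 40,"dz": 0,"spin": 9,"hand": 0},
    {"dx": 0,"dy": 40,"dz": 0,"spin": 9,"hand": 0},
    {"dx": 0,"dy": 40,"dz": 0,"spin": 9,"hand": 0},
  ],
)

```text
t: 2.02
eef_pos: [0.4473, -0.0471, 0.4047]
ee_rot: [-1.57, 1.571, 0.986]
force: [0.3, -0.0, 0.1]
width: 0.0877
```

Call:
apply_moves(
  commands=[
    {"dx": 0,"dy": 40,"dz": 0,"spin": 9,"hand": 0.4},
    {"dx": 0,"dy": 40,"dz": 0,"spin": 9,"hand": 0.4},
    {"dx": 0,"dy": 40,"dz": 0,"spin": 9,"hand": 0.4},
    {"dx": 0,"dy": 40,"dz": 0,"spin": 9,"hand": 0.4},
    {"dx": 0,"dy": 40,"dz": 0,"spin": 9,"hand": 0.4},
  ],
)

```text
t: 2.65
eef_pos: [0.4473, 0.1529, 0.4047]
ee_rot: [-2.192, 1.571, 1.149]
force: [0.1, -0.3, 0.0]
width: 0.0531
```

Run:
```python
from h import *
s=status.get_state(); im=viewer.grab_frame('wrist'); cv2.imwrite('pics/w1.png',im[:,:,::-1])
np.save('s1.npy',s,allow_pickle=True)
print(s['t'],s['eef_pos'],s['q'],R.from_euler('xyz',s['ee_rot']).as_matrix().round(3))
c=cam('wrist',s)
print(proj(c,[[.607,.1577,.165],[.4695,.1565,.066],[.4695,.1565,.03]]))
```

```text
2.65 [0.44733129 0.1528971  0.40468293] [ 7.47089129e-01  1.95703854e-02 -4.16104719e-01 -6.45359809e-05
 -1.13498375e+00  1.02362042e+00] [[ 0.     0.199 -0.98 ]
 [ 0.    -0.98  -0.199]
 [-1.    -0.    -0.   ]]
[[303.56557118 -30.99571868]
 [261.25255778 155.64209708]
 [261.15342281 150.51636813]]
```

View pics/w1.png

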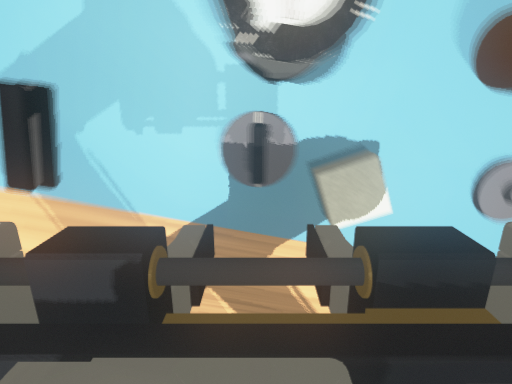

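Run:
```python
from h import *
im=cv2.imread('pics/w1.png'); crop(im,210,100,100,100,7,'pics/w1c.png'); crop(im,200,0,200,90,4,'pics/w1g.png')
```

```text
(no output)
```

View pics/w1c.png

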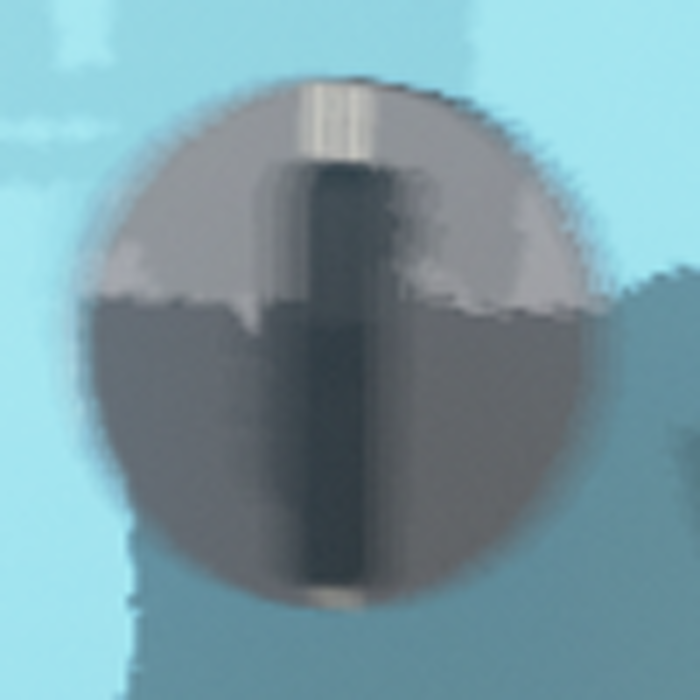

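View pics/w1g.png

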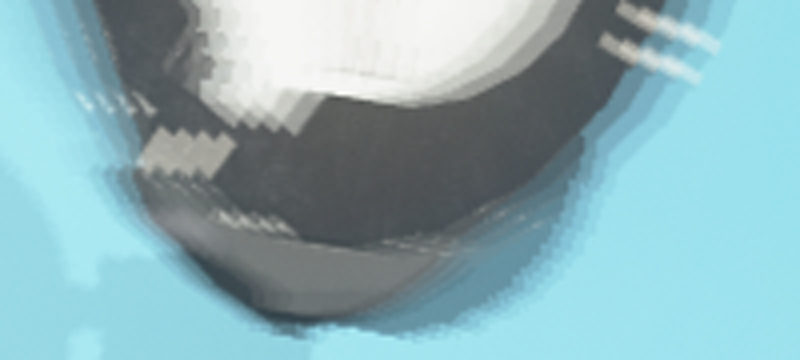

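Call:
apply_moves(
  commands=[
    {"dx": 12,"dy": 2,"dz": -40,"spin": -1,"hand": 0.4},
    {"dx": 10,"dy": 1.5,"dz": -40,"spin": -0.5,"hand": 0.4},
    {"dx": 0,"dy": 0,"dz": -20,"spin": 0,"hand": 0.4},
    {"dx": 0,"dy": 0,"dz": 0,"spin": 0,"hand": 0.4},
    {"dx": 0,"dy": 0,"dz": 0,"spin": 0,"hand": 0.4},
  ],
)

```text
t: 3.32
eef_pos: [0.47, 0.1553, 0.3056]
ee_rot: [-2.919, 1.57, 0.391]
force: [-0.5, 0.1, 0.5]
width: 0.0529
```

Run:
```python
from h import *
s=status.get_state(); im=viewer.grab_frame('wrist'); cv2.imwrite('pics/w2.png',im[:,:,::-1])
print(s['t'],s['eef_pos'],R.from_euler('xyz',s['ee_rot']).as_matrix().round(4).tolist())
c=cam('wrist',s); np.save('s2.npy',s,allow_pickle=True)
print(proj(c,[[.607,.1577,.165],[.4695,.1565,.066],[.4695,.1565,.03]]))
```

```text
3.325 [0.46998799 0.15530132 0.30555836] [[0.001, 0.1677, -0.9858], [0.0004, -0.9858, -0.1677], [-1.0, -0.0002, -0.001]]
[[323.21602509 -81.26064234]
 [258.9753437  206.57689787]
 [259.14305376 193.18938993]]
```

View pics/w2.png

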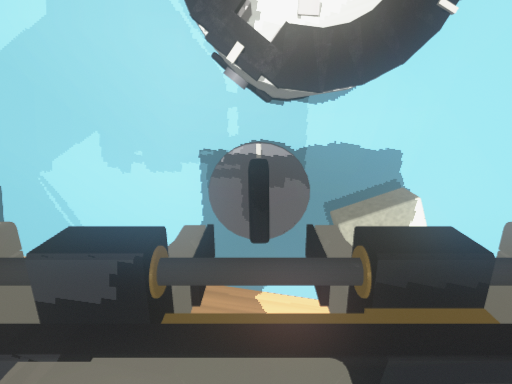

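Run:
```python
from h import *
im=cv2.imread('pics/w2.png'); crop(im,203,135,112,112,6,'pics/w2c.png'); crop(im,180,0,290,110,2.7,'pics/w2g.png')
```

```text
(no output)
```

View pics/w2c.png

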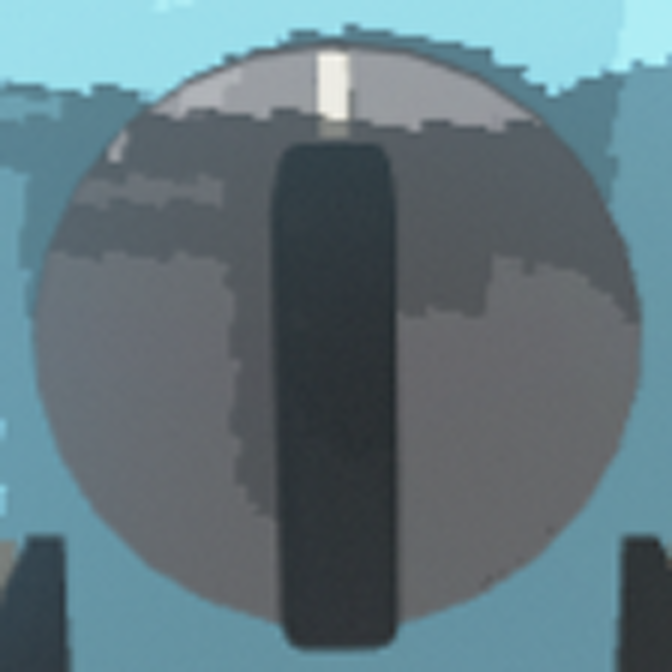

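View pics/w2g.png

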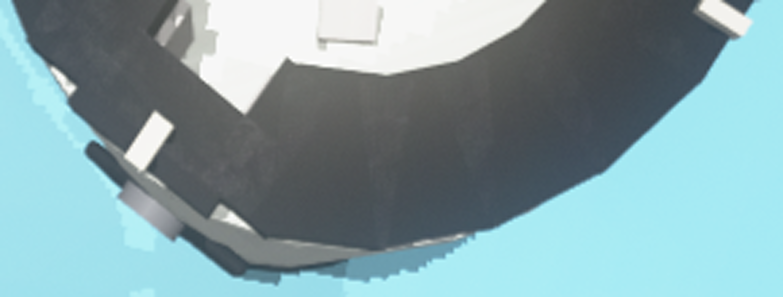

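Run:
```python
from h import *
s=np.load('s2.npy',allow_pickle=True).item(); c=cam('wrist',s)
f=lambda p:(np.array(p,float)+.5)/6-.5+[203,135]
print('disc',back(c,f([[33,340],[640,340],[337,45],[337,628]]),.03)[:,:2].round(4).tolist())
b=back(c,f([[333,148],[340,645]]),.066)[:,:2]; d=b[0]-b[1]; print(b,b.mean(0),np.hypot(*d),np.degrees(np.arctan2(d[1],d[0])))
b=back(c,f([[334,55],[334,130]]),.03)[:,:2];print('line',b)
print('tool bar axis', np.degrees(np.arctan2(.1677,.9858)))
g=lambda p:(np.array(p,float)+.5)/2.7-.5+[180,0]
b=back(c,g([[163,117],[138,166]]),.165)[:,:2]; d=b[0]-b[1]; print(b,np.hypot(*d),np.degrees(np.arctan2(d[1],d[0])))
v=np.array([.607,.1577])-b.mean(0); print(np.hypot(*v),np.degrees(np.arctan2(v[1],v[0])))
```

```text
disc [[0.4637, 0.2016], [0.4787, 0.1129], [0.5141, 0.1644], [0.4252, 0.1494]]
[[0.50597753 0.16333355]
 [0.43976409 0.15125199]] [0.47287081 0.15729277] 0.06730664042902071 10.340654942076164
line [[0.5126455  0.16456664]
 [0.50208274 0.16278931]]
tool bar axis 9.654484891057058
[[0.56523651 0.17929924]
 [0.55856542 0.18178228]] 0.0071182154215982535 -20.415716245863482
0.05055317308773373 -26.86029295487996
```

Call:
apply_moves(
  commands=[
    {"dx": 1,"dy": 2,"dz": -35,"spin": 0.5,"hand": 0.4},
    {"dx": 0,"dy": 0,"dz": -35,"spin": 0,"hand": 0.4},
    {"dx": 0,"dy": 0,"dz": -22,"spin": 0,"hand": 0.4},
    {"dx": 0,"dy": 0,"dz": 0,"spin": 0,"hand": 0.4},
    {"dx": 0,"dy": 0,"dz": 0,"spin": 0,"hand": 0.8},
  ],
)

```text
t: 4.0
eef_pos: [0.4713, 0.1576, 0.2141]
ee_rot: [-2.736, 1.569, 0.583]
force: [0.1, -0.3, 0.3]
width: 0.0472
```

Call:
apply_moves(
  commands=[
    {"dx": 0,"dy": 0,"dz": 0,"spin": 0,"hand": 1},
    {"dx": 0,"dy": 0,"dz": 0,"spin": 0,"hand": 1},
    {"dx": 0,"dy": 0,"dz": 0,"spin": 0,"hand": 1},
    {"dx": 0,"dy": 0,"dz": 0,"spin": 0,"hand": 1},
    {"dx": 0,"dy": 0,"dz": 0,"spin": 0,"hand": 1},
  ],
  grip_force=40,
)

```text
t: 4.62
eef_pos: [0.4707, 0.1571, 0.2129]
ee_rot: [2.901, 1.571, -0.063]
force: [-0.9, -1.3, 6.3]
width: 0.0155
```

Run:
```python
from h import *
s=status.get_state(); im=viewer.grab_frame('wrist'); cv2.imwrite('pics/w3.png',im[:,:,::-1])
print(s['t'],s['eef_pos'],R.from_euler('xyz',s['ee_rot']).as_matrix().round(4).tolist(),s['force'],s['moment'],s['width'])
```

```text
4.625 [0.47074534 0.15710383 0.21294643] [[0.0002, 0.1762, -0.9844], [-0.0, -0.9844, -0.1762], [-1.0, 0.0, -0.0002]] [-0.87459475 -1.26833409  6.3063209 ] [-0.4134777   0.63005667  0.00979317] 0.01550750207567457
```

View pics/w3.png

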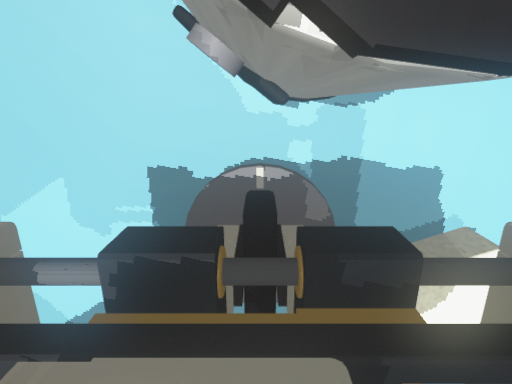

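Call:
apply_moves(
  commands=[
    {"dx": 0,"dy": 0,"dz": 20,"spin": 0,"hand": 1},
    {"dx": 0,"dy": 0,"dz": 50,"spin": 0,"hand": 1},
    {"dx": 0,"dy": 0,"dz": 50,"spin": 0,"hand": 1},
    {"dx": 0,"dy": 0,"dz": 50,"spin": 0,"hand": 1},
    {"dx": 0,"dy": 0,"dz": 30,"spin": -6,"hand": 1},
  ],
)

```text
t: 5.3
eef_pos: [0.4706, 0.1571, 0.4149]
ee_rot: [-2.454, 1.568, 0.758]
force: [-0.2, 0.5, -2.4]
width: 0.0159
```

Call:
apply_moves(
  commands=[
    {"dx": 30,"dy": 0,"dz": 0,"spin": -8,"hand": 1},
    {"dx": 45,"dy": 0,"dz": 0,"spin": -8,"hand": 1},
    {"dx": 40,"dy": 0.5,"dz": 0,"spin": -8,"hand": 1},
    {"dx": 21,"dy": 0,"dz": 0,"spin": -7,"hand": 1},
    {"dx": 0,"dy": 0,"dz": 0,"spin": 0,"hand": 1},
  ],
)

```text
t: 5.92
eef_pos: [0.6077, 0.1576, 0.4107]
ee_rot: [0.859, 1.568, -2.754]
force: [-0.6, 0.8, -2.3]
width: 0.0156
```

Run:
```python
from h import *
s=status.get_state()
for n in ('top','scene','wrist'):
    im=viewer.grab_frame(n); cv2.imwrite(f'pics/{n}4.png',im[:,:,::-1])
print(s['t'],s['eef_pos'],R.from_euler('xyz',s['ee_rot']).as_matrix().round(4).tolist(),s['force'],s['moment'],s['width'],s['q'])
im=cv2.imread('pics/scene4.png'); crop(im,205,110,110,100,7,'pics/scene4c.png')
im=cv2.imread('pics/top4.png'); crop(im,190,140,100,100,6,'pics/top4c.png')
np.save('s4.npy',s,allow_pickle=True)
```

```text
5.925 [0.60772926 0.15756161 0.41066513] [[-0.0025, -0.4535, -0.8912], [-0.001, -0.8912, 0.4535], [-1.0, 0.0021, 0.0018]] [-0.580974    0.83212868 -2.31207884] [-0.06461681  0.30701853 -0.00079514] 0.015574546963550083 [ 5.63980357e-01  2.79069957e-01 -8.81152868e-02 -5.15685499e-04
 -1.20631900e+00  5.36285647e-01]
```

View pics/scene4c.png

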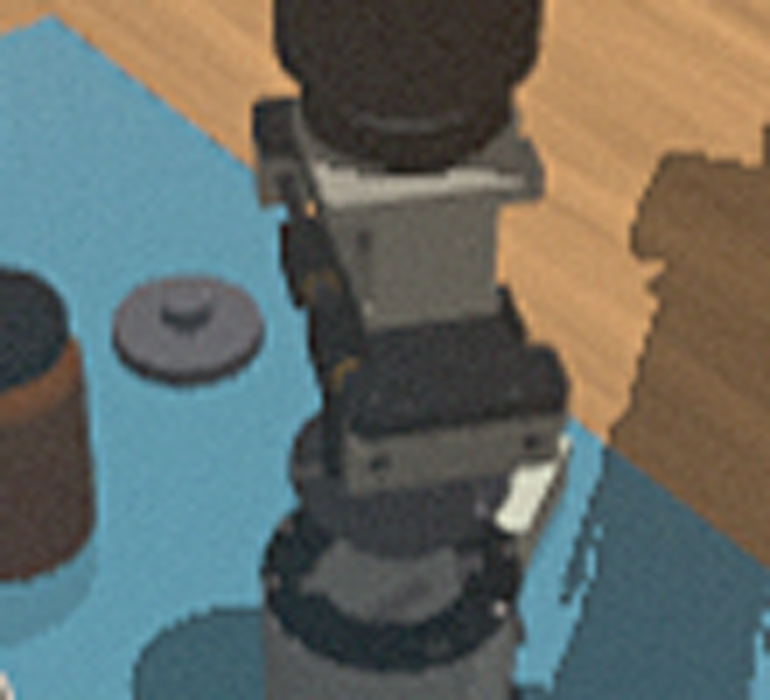

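View pics/top4.png

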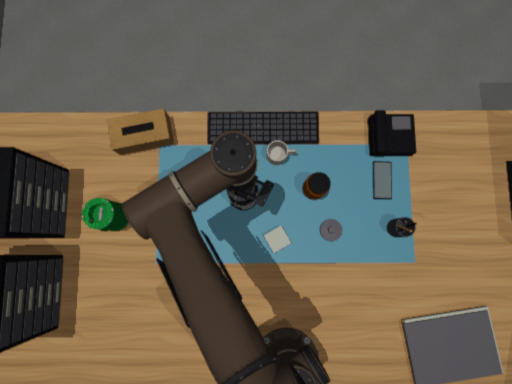

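View pics/wrist4.png

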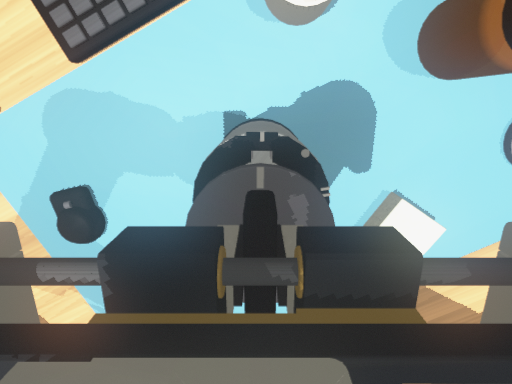

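Run:
```python
from h import *
im=cv2.imread('pics/wrist4.png'); crop(im,180,110,160,130,5,'pics/w4c.png')
```

```text
(no output)
```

View pics/w4c.png

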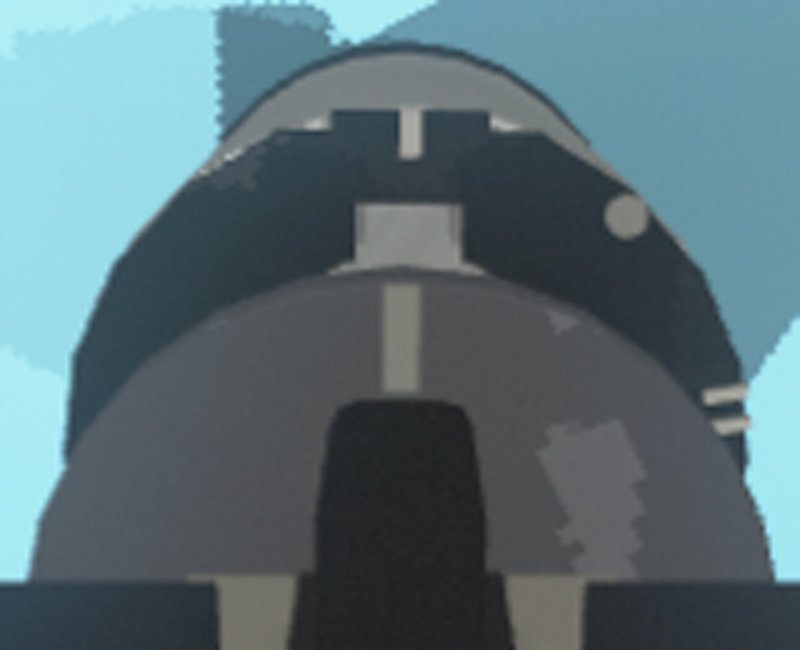

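```bash
cat > fit.py <<'E'
from h import *
from scipy.optimize import least_squares
def fit(c,pts,uv,z,x0):
    pts=np.array(pts)
    def f(p):
        cc,ss=np.cos(p[2]),np.sin(p[2])
        P=np.c_[p[0]+cc*pts[:,0]-ss*pts[:,1],p[1]+ss*pts[:,0]+cc*pts[:,1],np.full(len(pts),z)]
        return (proj(c,P)-uv).ravel()
    r=least_squares(f,x0); return r.x,r.fun.reshape(-1,2).round(1)
E
python3 - <<'E'
from fit import *
s=np.load('s4.npy',allow_pickle=True).item(); c=cam('wrist',s)
f=lambda p:(np.array(p,float)+.5)/5-.5+[180,110]
a=lambda r,d:[r*np.cos(np.radians(d)),r*np.sin(np.radians(d))]
g,res=fit(c,[[.04,.008],[.04,-.008],a(.051,-40),a(.051,-80),a(.051,0)],f([[358,205],[463,205],[626,217],[727,408],[411,133]]),.165,[.607,.157,-.47]); print('grinder',g[:2],np.degrees(g[2]),res.tolist())
z=s['eef_pos'][2]-.183
# lid: disc far edge & line ends (bar end at .032, disc edge .0455)
for dz in (-.002,0,.002):
    l,res=fit(c,[[.0455,0],[.032,0]],f([[402,283],[402,397]]),z+dz,[.607,.157,-.47]); print('lid',z,l[:2],np.degrees(l[2]),res.tolist())
print(np.degrees(np.arctan2(.4535,-.8912))-180, g[:2]-l[:2], g[:2]-s['eef_pos'][:2])
d=back(c,f([[32,575],[773,575],[402,276]]),z); print(d)
E
```

```text
grinder [0.60847904 0.15691281] -27.881728330393724 [[-0.2, 0.0], [0.0, 0.4], [0.1, -0.3], [-0.1, 0.1], [0.1, -0.1]]
lid 0.22766512915152104 [0.60473587 0.15961022] -26.98048651425676 [[-0.0, -0.2], [0.0, 0.2]]
lid 0.22766512915152104 [0.60517903 0.1593879 ] -26.98019836521351 [[-0.0, -0.3], [0.0, 0.3]]
lid 0.22766512915152104 [0.60562212 0.15916561] -26.97990246780976 [[-0.0, -0.4], [0.0, 0.5]]
-26.969925388058897 [ 0.00285692 -0.0022528 ] [ 0.00074978 -0.0006488 ]
[[0.63419832 0.19330271 0.22766513]
 [0.59472352 0.11587198 0.22766513]
 [0.64627644 0.13846553 0.22766513]]
```

Call:
apply_moves(
  commands=[
    {"dx": 2.7,"dy": -1.4,"dz": -10,"spin": -0.6,"hand": 1},
    {"dx": 0,"dy": 0,"dz": -10,"spin": 0,"hand": 1},
    {"dx": 0,"dy": 0,"dz": -5,"spin": 0,"hand": 1},
    {"dx": 0,"dy": 0,"dz": 0,"spin": 0,"hand": 1},
    {"dx": 0,"dy": 0,"dz": 0,"spin": 0,"hand": 1},
  ],
)

```text
t: 6.7
eef_pos: [0.6095, 0.1563, 0.3879]
ee_rot: [-2.384, 1.57, 0.279]
force: [1.0, 0.2, -1.5]
width: 0.0159
```

Run:
```python
from h import *
s=status.get_state()
im=viewer.grab_frame('wrist'); cv2.imwrite('pics/w5.png',im[:,:,::-1]); crop(im[:,:,::-1],180,110,160,130,5,'pics/w5c.png')
np.save('s5.npy',s,allow_pickle=True)
im=viewer.grab_frame('scene')[:,:,::-1]; cv2.imwrite('pics/scene5.png',im); crop(im,205,130,110,100,7,'pics/scene5c.png')
print(s['t'],s['eef_pos'],R.from_euler('xyz',s['ee_rot']).as_matrix().round(4).tolist(),s['force'],s['moment'],s['width'])
```

```text
6.7 [0.6094622  0.15634476 0.38794216] [[0.0005, -0.4609, -0.8875], [0.0001, -0.8875, 0.4609], [-1.0, -0.0003, -0.0003]] [ 0.98557728  0.23931157 -1.53610542] [0.03491796 0.12519506 0.00673514] 0.015927603264022913
```

View pics/w5c.png

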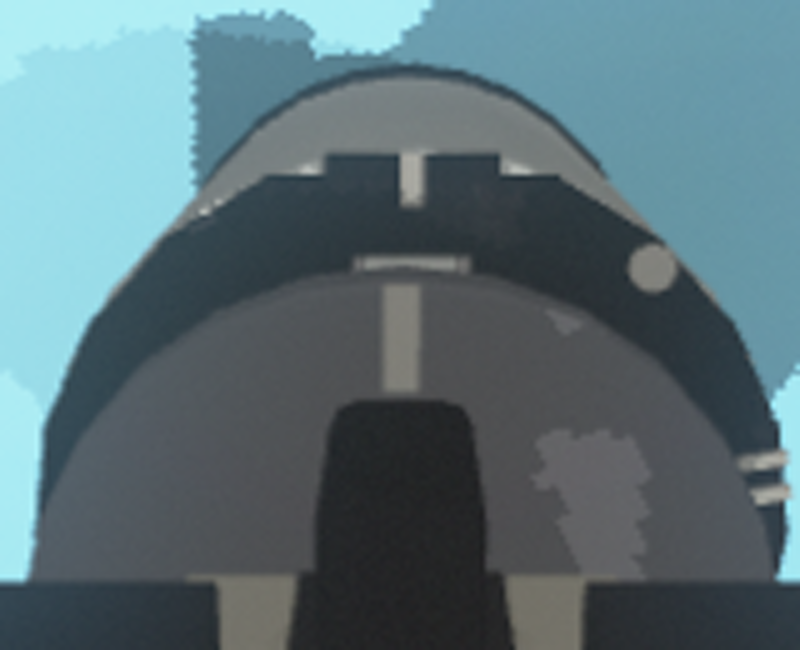

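View pics/scene5c.png

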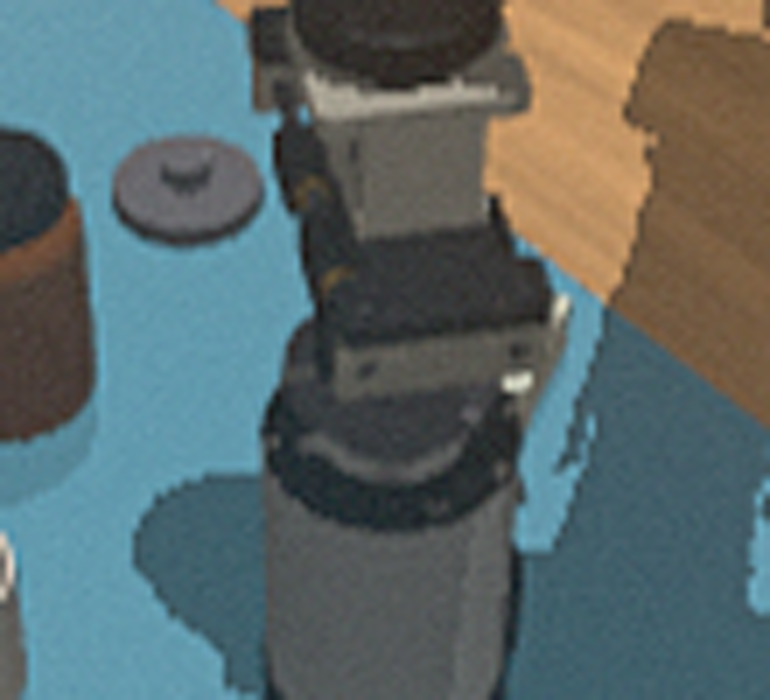

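Run:
```python
from fit import *
s=np.load('s5.npy',allow_pickle=True).item(); c=cam('wrist',s)
f=lambda p:(np.array(p,float)+.5)/5-.5+[180,110]
a=lambda r,d:[r*np.cos(np.radians(d)),r*np.sin(np.radians(d))]
g,res=fit(c,[[.04,.008],[.04,-.008],a(.051,-40),a(.051,-80),a(.051,0)],f([[354,258],[470,258],[653,268],[765,477],[412,181]]),.165,[.607,.157,-.47]); print('grinder',g[:2],np.degrees(g[2]),res.tolist())
z=s['eef_pos'][2]-.183
u=g[2]; ux=np.array([np.cos(u),np.sin(u)]);uy=np.array([-ux[1],ux[0]])
for dz in (-.002,0,.002):
    l,res=fit(c,[[.0455,0],[.032,0]],f([[402,283],[402,397]]),z+dz,[.607,.157,-.47]); d=g[:2]-l[:2]
    print('lid',z+dz,l[:2],np.degrees(l[2]),'need',d, 'along',d@ux,d@uy)
# z-free: disc rim points + bar front corners
uv=f([[402,283],[150,372],[650,372],[50,520],[757,520],[402,397]])
def pr(p):
    cc,ss=np.cos(p[2]),np.sin(p[2]); o=np.array([p[0],p[1],p[3]])
    cam0=c[1][:3,3]
    out=[]
    for i,w in enumerate(uv):
        P=back(c,[w],p[3])[0]; q=P-o; 
        if i<5: out.append((np.hypot(q[0],q[1])-.0455)*1000)
        else: out.append((q[0]*cc+q[1]*ss-.032)*1000)
    out.append((p[2]-l[2])*1000)
    return out
r=least_squares(pr,[l[0],l[1],l[2],z]); print(r.x,np.round(r.fun,2))
```

```text
grinder [0.60709527 0.15707514] -27.624454051304667 [[0.2, 0.3], [0.3, 0.4], [-0.3, -0.2], [-0.4, -0.3], [0.3, -0.3]]
lid 0.20294216357076983 [0.60701972 0.15864977] -27.453256601493976 need [ 7.55467910e-05 -1.57462729e-03] along 0.000797048986002229 -0.0013600997539761303
lid 0.20494216357076983 [0.60745496 0.15842186] -27.453371797064634 need [-0.00035969 -0.00134672] along 0.00030575520301636495 -0.001359981156653322
lid 0.20694216357076983 [0.60789013 0.15819399] -27.45348833973934 need [-0.00079486 -0.00111885] along -0.00018546993160276743 -0.0013598634068037628
[ 0.60628638  0.1589891  -0.47915376  0.19967239] [ 0.03  0.18 -0.17 -0.13  0.11 -0.03  0.  ]
```

Call:
apply_moves(
  commands=[
    {"dx": 0.4,"dy": -1.5,"dz": -6,"spin": 0,"hand": 1},
    {"dx": 0,"dy": 0,"dz": -4,"spin": 0,"hand": 1},
    {"dx": 0,"dy": 0,"dz": -4,"spin": 0,"hand": 1},
    {"dx": 0,"dy": 0,"dz": -2,"spin": 0,"hand": 1},
    {"dx": 0,"dy": 0,"dz": 0,"spin": 0,"hand": 1},
  ],
)

```text
t: 7.42
eef_pos: [0.6098, 0.1547, 0.3714]
ee_rot: [1.016, 1.57, -2.605]
force: [0.4, -0.1, -2.6]
width: 0.0159
```

Run:
```python
from h import *
s=status.get_state()
im=viewer.grab_frame('wrist'); cv2.imwrite('pics/w6.png',im[:,:,::-1]); crop(im[:,:,::-1],180,110,160,130,5,'pics/w6c.png')
np.save('s6.npy',s,allow_pickle=True)
print(s['t'],s['eef_pos'],R.from_euler('xyz',s['ee_rot']).as_matrix().round(4).tolist(),s['force'],s['moment'],s['width'])
```

```text
7.425 [0.60975775 0.15471911 0.37143463] [[-0.0004, -0.4611, -0.8874], [-0.0002, -0.8874, 0.4611], [-1.0, 0.0004, 0.0002]] [ 0.38319509 -0.08726276 -2.56374734] [-0.06516493  0.12783668  0.05517979] 0.01592897495409051
```

View pics/w6c.png

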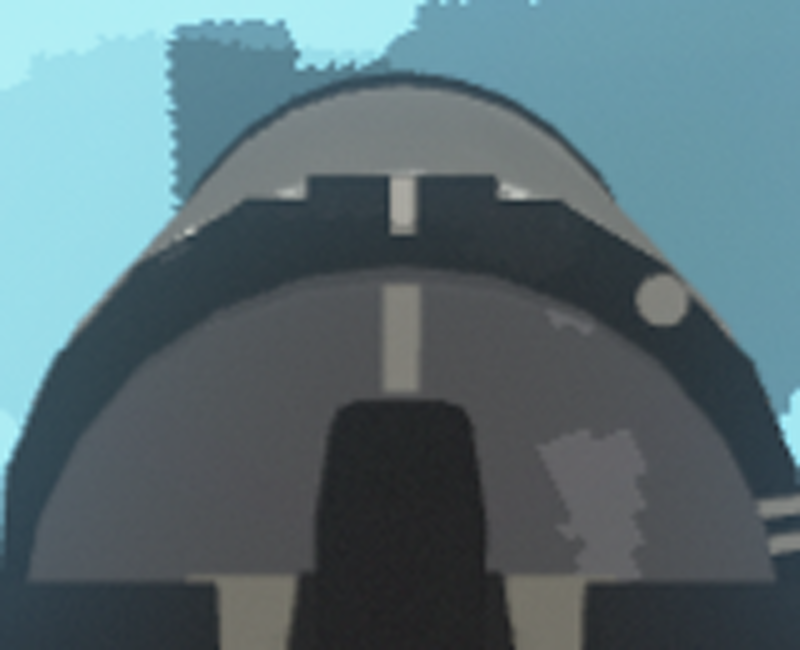

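Run:
```python
from fit import *
s=np.load('s6.npy',allow_pickle=True).item(); c=cam('wrist',s)
f=lambda p:(np.array(p,float)+.5)/5-.5+[180,110]
a=lambda r,d:[r*np.cos(np.radians(d)),r*np.sin(np.radians(d))]
g,res=fit(c,[a(.051,-40),a(.051,-80),a(.051,0)],f([[662,300],[787,524],[403,205]]),.165,[.607,.157,-.47]); print('grinder',g[:2],np.degrees(g[2]),res.tolist())
z=s['eef_pos'][2]-.183
u=g[2]; ux=np.array([np.cos(u),np.sin(u)]);uy=np.array([-ux[1],ux[0]])
for dz in (-.005,0):
    l,res=fit(c,[[.0455,0],[.032,0]],f([[402,283],[402,397]]),z+dz,[.607,.157,-.47]); d=g[:2]-l[:2]
    print('lid',z+dz,l[:2],np.degrees(l[2]),'along',d@ux,d@uy)
```

```text
grinder [0.60656906 0.15666716] -27.229019093751262 [[0.2, -0.1], [-0.5, -0.4], [0.3, 0.4]]
lid 0.18343463331514914 [0.60651391 0.15730026] -27.467849055621116 along 0.000338706785743418 -0.0005377164785157925
lid 0.18843463331514915 [0.60760608 0.15673162] -27.46785329927256 along -0.0008926128203683962 -0.0005318152755146912
```

Call:
apply_moves(
  commands=[
    {"dx": 0,"dy": -0.3,"dz": -3,"spin": 0,"hand": 1},
    {"dx": 0,"dy": 0,"dz": -3,"spin": 0,"hand": 1},
    {"dx": 0,"dy": 0,"dz": -3,"spin": 0,"hand": 1},
    {"dx": 0,"dy": 0,"dz": -2,"spin": 0,"hand": 1},
    {"dx": 0,"dy": 0,"dz": 0,"spin": 0,"hand": 1},
  ],
)

```text
t: 8.1
eef_pos: [0.6098, 0.1544, 0.3604]
ee_rot: [0.983, 1.57, -2.637]
force: [0.2, -0.4, -1.6]
width: 0.0158
```

Call:
apply_moves(
  commands=[
    {"dx": 0,"dy": 0,"dz": -2,"spin": 0,"hand": 1},
    {"dx": 0,"dy": 0,"dz": -1,"spin": 0,"hand": 1},
    {"dx": 0,"dy": 0,"dz": -1,"spin": 0,"hand": 1},
    {"dx": 0,"dy": 0,"dz": -1,"spin": 0,"hand": 1},
    {"dx": 0,"dy": 0,"dz": 0,"spin": 0,"hand": 1},
  ],
)

```text
t: 8.72
eef_pos: [0.6098, 0.1544, 0.356]
ee_rot: [-2.464, 1.571, 0.199]
force: [-1.1, -0.7, 1.4]
width: 0.0158
```

Run:
```python
from h import *
s=status.get_state()
im=viewer.grab_frame('wrist'); cv2.imwrite('pics/w7.png',im[:,:,::-1]); crop(im[:,:,::-1],180,110,160,130,5,'pics/w7c.png')
print(s['t'],s['eef_pos'],s['force'],s['moment'],s['width'])
```

```text
8.725 [0.60975594 0.1544204  0.35601336] [-1.12406778 -0.67244023  1.39222431] [-0.15897041  0.71726825  0.07929825] 0.01576543000787513
```

View pics/w7c.png

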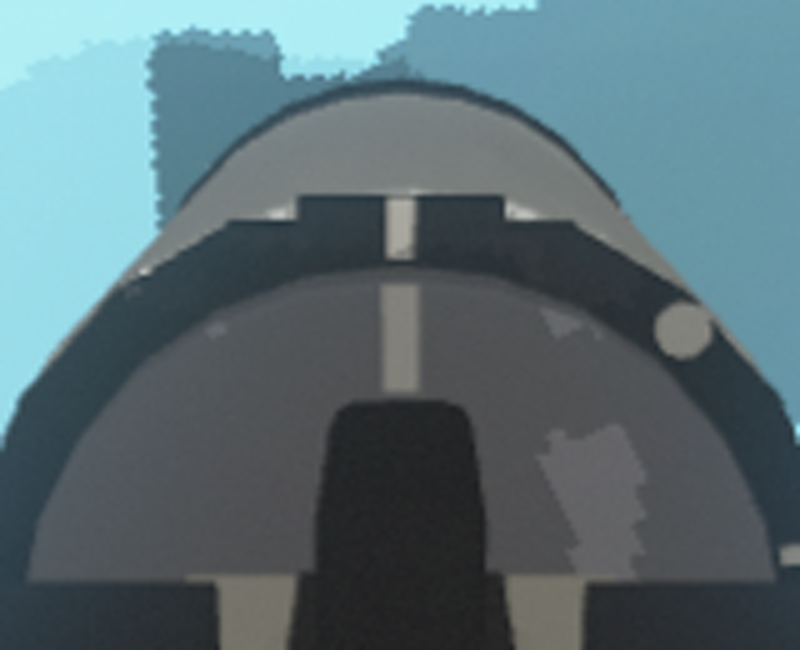

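Call:
apply_moves(
  commands=[
    {"dx": 0,"dy": 0,"dz": -0.5,"spin": 0,"hand": 1},
    {"dx": 0,"dy": 0,"dz": -0.5,"spin": 0,"hand": 1},
    {"dx": 0,"dy": 0,"dz": -0.5,"spin": 0,"hand": 1},
    {"dx": 0,"dy": 0,"dz": 0,"spin": 0,"hand": 1},
    {"dx": 0,"dy": 0,"dz": 0,"spin": 0,"hand": 1},
  ],
)

```text
t: 9.4
eef_pos: [0.6096, 0.1544, 0.356]
ee_rot: [-2.48, 1.57, 0.182]
force: [-6.4, -0.3, 10.4]
width: 0.016
```

Run:
```python
from h import *
s=status.get_state()
print(s['t'],s['eef_pos'],R.from_euler('xyz',s['ee_rot']).as_matrix()[:,0],s['force'],s['moment'],s['width'])
np.save('s8.npy',s,allow_pickle=True)
im=viewer.grab_frame('wrist')[:,:,::-1]; cv2.imwrite('pics/w8.png',im); crop(im,180,110,160,130,5,'pics/w8c.png')
im=viewer.grab_frame('scene')[:,:,::-1]; cv2.imwrite('pics/scene8.png',im); crop(im,205,130,110,100,7,'pics/scene8c.png')
```

```text
9.4 [0.60961834 0.15436652 0.35597634] [ 1.25712571e-03  2.31849186e-04 -9.99999183e-01] [-6.38180213 -0.30016664 10.39927063] [-0.17677435  2.47694322 -0.01977876] 0.016009276439256644
```

View pics/scene8c.png

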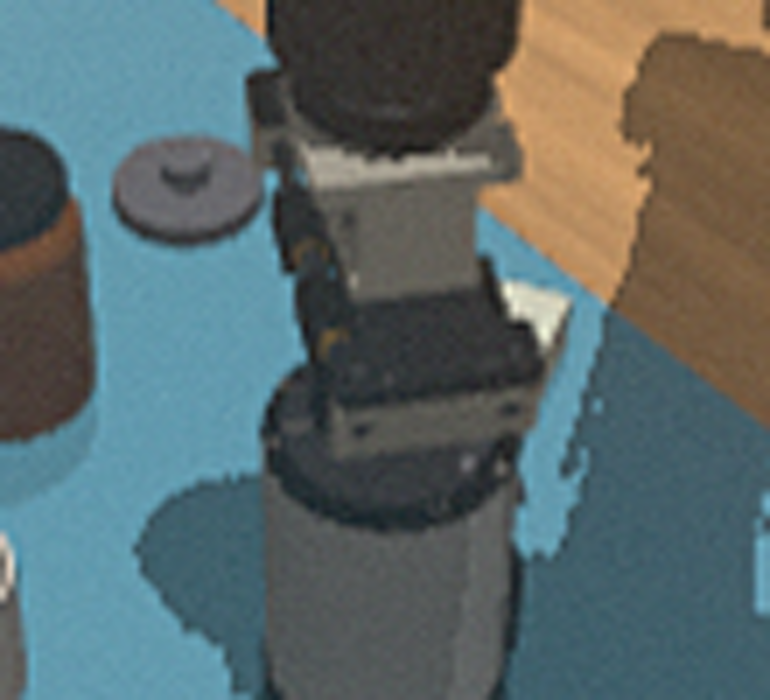

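View pics/w8c.png

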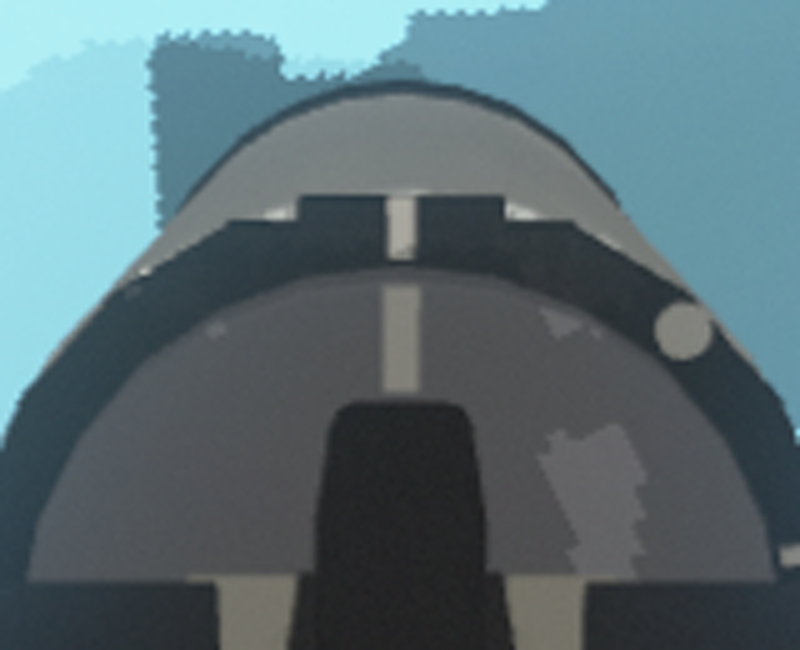

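Call:
apply_moves(
  commands=[
    {"dx": -0.4,"dy": 0,"dz": 0.3,"spin": 0,"hand": 1},
    {"dx": -0.3,"dy": 0,"dz": 0,"spin": 0,"hand": 1},
    {"dx": 0,"dy": 0,"dz": 0,"spin": 0,"hand": 1},
    {"dx": 0,"dy": 0,"dz": 0,"spin": -1,"hand": 1},
    {"dx": 0,"dy": 0,"dz": 0,"spin": 0,"hand": 1},
  ],
)

```text
t: 10.12
eef_pos: [0.6095, 0.1544, 0.356]
ee_rot: [-2.542, 1.568, 0.103]
force: [-2.0, -1.4, 7.4]
width: 0.0157
```

Run:
```python
from h import *
s=status.get_state()
print(s['t'],s['eef_pos'],s['force'],s['moment'],s['width'])
```

```text
10.125 [0.60950079 0.15440577 0.35597078] [-2.0415974  -1.38301867  7.44551264] [-0.29509022  0.91085784  0.11051532] 0.01567827102888839
```

Call:
apply_moves(
  commands=[
    {"dx": -0.1,"dy": -0.1,"dz": 0,"spin": -3,"hand": 1},
    {"dx": -0.2,"dy": -0.2,"dz": 0,"spin": -5,"hand": 1},
    {"dx": -0.2,"dy": -0.2,"dz": 0,"spin": -5,"hand": 1},
    {"dx": -0.2,"dy": -0.2,"dz": 0,"spin": -4,"hand": 1},
    {"dx": 0,"dy": 0,"dz": 0,"spin": 0,"hand": 1},
  ],
)

```text
t: 10.75
eef_pos: [0.6089, 0.1536, 0.356]
ee_rot: [-2.322, 1.568, 0.025]
force: [-1.4, -1.4, 6.0]
width: 0.0159
```

Run:
```python
from h import *
s=status.get_state(); M=R.from_euler('xyz',s['ee_rot']).as_matrix()
print(s['t'],s['eef_pos'],np.degrees(np.arctan2(-M[1,2],-M[0,2])),s['force'],s['moment'],s['width'])
im=viewer.grab_frame('wrist')[:,:,::-1]; cv2.imwrite('pics/w9.png',im); crop(im,160,110,200,130,4,'pics/w9c.png')
```

```text
10.75 [0.60885909 0.15358004 0.35597779] -45.48604403767762 [-1.43676334 -1.406962    6.00435276] [-0.56133683  0.74297635 -0.03570055] 0.01586110432854991
```

View pics/w9c.png

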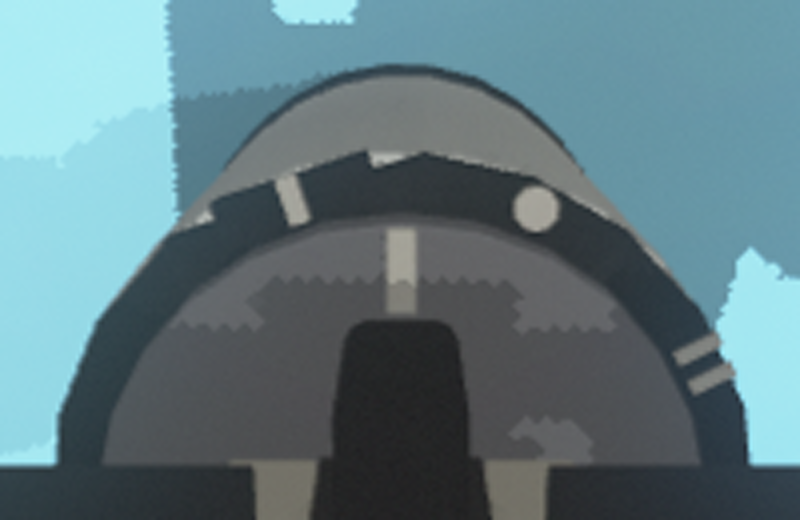

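The lid turns with the gripper. Its white line is now between the insert line (292,198 in the crop) and the dot (536,209). The yaw is -45.5°, about 18° of turn, so roughly 22° remains.

Call:
apply_moves(
  commands=[
    {"dx": -0.2,"dy": -0.1,"dz": 0,"spin": -5,"hand": 1},
    {"dx": -0.2,"dy": -0.2,"dz": 0,"spin": -5,"hand": 1},
    {"dx": -0.2,"dy": -0.1,"dz": 0,"spin": -5,"hand": 1},
    {"dx": -0.2,"dy": -0.1,"dz": 0,"spin": -4,"hand": 1},
    {"dx": -0.1,"dy": -0.1,"dz": 0,"spin": -3,"hand": 1},
  ],
)

```text
t: 11.42
eef_pos: [0.6078, 0.1528, 0.356]
ee_rot: [-2.143, 1.569, -0.18]
force: [-2.6, -2.2, 7.7]
width: 0.0154
```

Call:
apply_moves(
  commands=[
    {"dx": 0,"dy": 0,"dz": 0,"spin": 0,"hand": 1},
    {"dx": 0,"dy": 0,"dz": 0,"spin": 0,"hand": 1},
    {"dx": 0,"dy": 0,"dz": 0,"spin": 0,"hand": 1},
    {"dx": 0,"dy": 0,"dz": 0,"spin": 0,"hand": 1},
    {"dx": 0,"dy": 0,"dz": 0,"spin": 0,"hand": 1},
  ],
)

```text
t: 12.05
eef_pos: [0.6078, 0.1528, 0.356]
ee_rot: [-2.087, 1.569, -0.122]
force: [-1.6, -2.4, 7.5]
width: 0.016
```

Run:
```python
from h import *
s=status.get_state(); M=R.from_euler('xyz',s['ee_rot']).as_matrix()
print(s['t'],s['eef_pos'],M[:,0],np.degrees(np.arctan2(-M[1,2],-M[0,2])),s['force'],s['moment'],s['width'],s['q'][5])
im=viewer.grab_frame('wrist')[:,:,::-1]; cv2.imwrite('pics/w10.png',im); crop(im,160,110,200,130,4,'pics/w10c.png')
im=viewer.grab_frame('scene')[:,:,::-1]; cv2.imwrite('pics/scene10.png',im); crop(im,205,130,110,100,7,'pics/scene10c.png')
```

```text
12.05 [0.60780636 0.15280802 0.35598036] [ 1.95440517e-03 -2.40074061e-04 -9.99998061e-01] -67.43472025482943 [-1.58618696 -2.41814161  7.49883022] [-0.79231248  0.97666065  0.06745631] 0.01603190424783664 -0.16455868708080004
```

View pics/w10c.png

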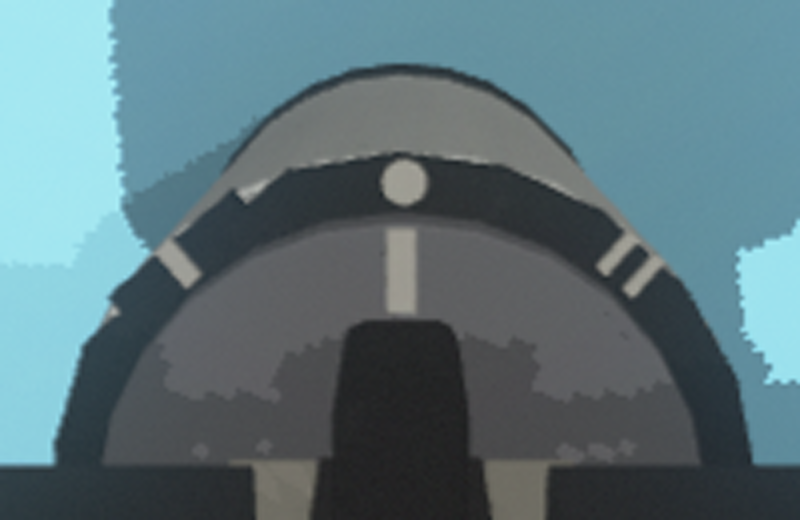

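View pics/scene10.png

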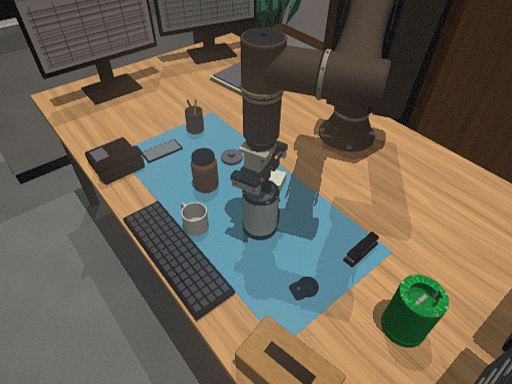

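The white line points straight at the dot, at crop (404,182) against the line at (401,270). The seating height is unchanged, the moment about z shows the spring pushing back, and the grip is held. Handing in.

Run:
```python
from h import *
from station import arm
print(arm.job_done()); s=status.get_state(); print(s['t'],s['eef_pos'],s['force'],s['width'])
```

```text
the job is handed in; nothing more can be done
None
the job is handed in; nothing more can be done
```

I fitted the lid into the grinder's mouth, turned it clockwise about 40° to the round dot, and handed the job in with the gripper still holding it. It took about 12 s of the 42 s. The hand-in gives no verdict, so these are my own last checks.

- **Seated:** pushing down met a hard stop with the tool at 0.356 m, exactly where the lid should bottom out on the rim. That height did not change during the turn.
- **Turned:** the tool turned from about -27.5° to -67.4°. In the last wrist picture the lid's white line points straight at the dot, well short of the double lock mark. The collar itself I could not read; from the lid angle and the stated 3° of play it should be at about 0.65 to 0.75 rad.
- **Held:** the finger opening was 16.0 mm (the bar's width) with a grip set to 40 N. The vertical force was about 7.5 N, sideways forces were about 2 to 3 N, and a counter-clockwise moment of about 0.07 N m matches the spring pushing back.
- **Bystanders:** in the last scene picture the other things on the desk and the green look-alike look untouched.

**Disagreements:**
- The lid sat about 3 mm off the tool axis along the bar in the wrist pictures, while pictures before the grasp put it near zero. I went by the relative wrist measurement and turned about the lid's own centre.
- The cameras disagreed on the mouth's position by 1 to 2 mm.
- The seated lid pushed sideways with about 6 N at first. I eased that off before turning.

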